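# Index the bearing under the press and hold the dial at the third click

### The arm

A 6-joint arm with a two-finger parallel gripper is mounted at the origin on a cart in front of the work surface, level with it; the furniture and walls round the work are solid. World frame = base frame: x ahead of the robot, y to its left, z up, the work surface at z = 0. Lengths are in mm, angles in rad, forces in N, time in s.
With the tool pointing down it reaches from about 325 to 850 mm from the base axis. Payload 15.5 kg.
Tool frame: the origin (TCP) lies on the mounting face of the last link; the fingertips stand 191 mm ahead of it and the grasp point (between the pads) lies 172 mm ahead of it; z points along the fingers, y is the direction in which the jaws open and shut (so a half turn about z gives the same grasp; the last joint's range is limited). The gripper opens to 91 mm and grips with 3 to 60 N. Pads are 32 mm wide; open, the fingers measure 118 mm over their backs; the gripper's body (76 mm by 178 mm) begins 60 mm behind the grasp point.
Start: joints at [-1.361, 0.494, 1.345, -0, 1.302, -0.096], TCP at [187.565, -596.194, 404.715] pointing down, gripper open.
Joint ranges: [-2.91, 2.91], [-0.82, 2.16], [0.22, 2.67], [-1.22, 4.37], [0.12, 2.79], [-3.08, 3.08]. Speed limits (rad/s): [1.89, 1.89, 2.57, 3.01, 3.01, 3.01].

### API

Orientations are given as a unit quaternion [w, x, y, z].
In Python, from bench import robot gives the robot as it stands. The module is installed in compiled form; this text tells all that it offers.
- The arm moves only by the tool send_rows, never from a script. Its argument "series" is a list that holds one entry, the list of rows, each a list of 5 numbers: the shift along the tool's x, y, z in m, then the turn about the tool's z in degrees, then the closure, from 0 (fully open) to 1 (shut). A call has 1 to 5 rows; each row is the pose to reach, as a shift and turn from the pose commanded when the call began, along the tool's axes at that moment; what a row does not reach only later rows make up. A row lasts 1/10 s, in which the tool goes at most 50 mm and 8.59 degrees, less where a joint would pass 70% of its speed; a pose out of reach is approached as far as the arm can. A call with a gripper value outside its range is refused whole. The fingers move at their own pace and stop on an object; "grip_force" is the grip in N (left out, the last holds). Time passes only in rows, so rows that repeat a pose let the fingers close. It gives the time, the measured TCP pose, the force and the opening at its end, in the units of the state.
- robot.observe(): the state, without advancing time (a new reading comes with each control period).
- robot.get_image(name): name is "side" or "top" or "wrist"; returns a dict with "pixels" (400x640x3 uint8, blue, green, red), "range_z" (400x640 float32, mm along the optical axis (not along the pixel's ray), 0 where there is no reading), "camera_matrix" (3x3 intrinsics, pixels), "D" ([k1, k2, p1, p2, k3] as OpenCV has them; the pictures are not rectified), "R" (3x3) and "t" (3): a world point X has camera coordinates R X + t; the wrist camera has in their place "mount" (4x4, takes a point from camera to tool coordinates, whose origin is the TCP and whose axes are the flange's). Camera axes: x right, y down, z forward; pixel columns grow to the right and rows downward; lengths in mm; the calibration is good to about 2 mm. A picture is of the moment at which its call begins: read the wrist's pose just before it.
- robot.finish_job(): hands the job in, once; it reports no verdict.
The state is a dict: "clock": time; "q": joint angles; "qvel": joint speeds; "effort": joint torques, N m; "ee_pos": TCP position; "eef_rot": TCP orientation; "wrist_force": force on the tool from outside, world axes, zero at the start; "ft_torque": the same for the moment, N m; "grip_width": finger opening in mm.
Only numpy, scipy, OpenCV 4.12 (cv2) and the standard library are available. Lean on these libraries where they do the work, as an engineer would, in place of code of your own. Each camera call takes 0.05 s, during which the arm holds its last target.

### The job

Lift the orange spring plunger on the small press's turntable, swing the table with it until the bearing stands under the ram, and let the plunger drop fully home in the work hole at the front (yellow mark). Only then press the black handle of the spring-return dial down past the first two clicks to the third white mark, never on into the red end stop. Finish while still holding the handle down at the third click: do not let go, for the dial springs back. Leave the other things on the bench where they are.

Things in the scene. Friction and masses are not known exactly. Their poses are not given: they have to be found in the camera images.
- press: the fixed press. Origin on the turntable's vertical axis at the worktop; x points from its front (robot side) to the blue column at the back (x 104 to 150 mm, 60 wide), y to its left. Place and yaw vary. Overarm from x = 22 mm back, 38 wide, top 202 mm high; ram over x = 45, y = 0: guide ends 134 mm, raised nose 84 mm above the worktop. Dial at its right (y about -150)
- turntable (a joint): angle of the turntable (128 mm across, top 49 mm high), rad, growing anticlockwise from above. From -0.2 to 0.2 the plunger is in the parking slot at the left; at 1.2 it is over the work hole at the front and the bearing is under the ram; stop at 1.45. With the plunger clear it turns easily (0.3 N at the knob) and stays where left
- index_plunger (a joint): lift of the plunger, m: 0 home, 0.016 just clear of the index ring, 0.026 top of travel. A spring pushes it down, 4 N at the bottom, 7.5 N at the top. Round-ended 12 mm pin, work hole 14.4 mm wide, so it finds the hole from a few mm off; released elsewhere it stands on the ring at 0.016
- plunger_knob: orange upright round knob of the plunger, 26 mm diameter, 26 mm tall, z up. Origin at its centre, 82 mm from the turntable's axis, 93 mm above the worktop when home. It rides on the turntable and circles its axis; the bushing below it ends 62 mm above the worktop
- work_hole (a point): the work hole in the steel index ring, at the press's front (82 mm in front of the table's axis), marked by a yellow patch on the foot: centre of its mouth, 34 mm above the worktop
- table_axis (a point): point on the turntable's vertical axis, 50 mm above the worktop
- press_dial (a joint): angle of the spring-return dial, rad: 0 handle up (45 degrees above level, pointing to the press's front), growing as it is pressed down; level at 0.785. Clicks at 0.3, 0.6, 0.9 (white marks on the fixed scale; yellow pointer on the arm), red end stop at 1.2. Springs back to 0: 4 N at the handle at first, 8 N at the third click, clicks add or take 2 N. It also lowers the ram
- dial_handle: black round handle bar of the dial, 18 mm thick, 56 mm long along the press's y axis. Origin at its centre, 110 mm from the dial's axis; pressed down from above it travels on an arc forward and down, from about 178 mm above the worktop to 87 mm at the third click
- dial_axis (a point): point on the dial's horizontal axis (which runs along the press's y axis) in the plane of the handle's middle: in the press's frame x = 95, y = -150, z = 100 mm
- lock_nut: large grey lock nut lying flat, 36x41x16 mm, near the front right of the press; a bystander, leave alone; origin at the centre of its underside
- hub_spacer: round alloy spacer, 38 mm across, 30 high, right of the press; a bystander, leave alone; origin at the centre of its underside
- brake_pad_1: dark brake pad lying flat, 42x84x12 mm, left of the press; a bystander, leave alone; origin at the centre of its underside
- piston_1: alloy piston standing, 60 mm across, 54 high, at the left; a bystander, leave alone; origin at the centre of its underside
- parts_box_b: small blue carton, 55x85x35 mm, at the left; a bystander, leave alone; origin at the centre of its underside
- spanner_17: spanner lying flat, 31x200x9 mm, at the left; a bystander, leave alone; origin at the centre of its underside
- tail_lamp: oblong lamp, 92x156x52 mm, at the right; a bystander, leave alone; origin at the centre of its underside
- screwdriver_a: screwdriver lying flat, 22x215x20 mm, at the front right; a bystander, leave alone; origin at the centre of its underside

How it is judged:
By the outcome, as a careful person would: the job done as asked, in the order asked, and still so for the second after the job is handed in, while the arm keeps its last pose, push and grip.
It also fails if it takes over 53 s, if anything falls off the work surface, if the arm or the gripper's body presses on something with over 40 N, if the wrist force passes 120 N, or if a joint passes its speed limit or range.

## Working session

There is one attempt and no reset: what is moved stays moved. The work goes in short steps, Python scripts to look and compute and a tool call to move; the robot and the scene stay as the last step left them, time stands still between calls to the robot, and variables do not carry over. Pictures are saved under pics/ and viewed, and the job is handed in when it is done.

Besides the shell and the picture viewer there is one more tool, called after "Emit:" in YAML: its name, and indented under it one key for each argument. send_rows: Moves the arm, as the interface text tells. Its arguments: {"type":"object","properties":{"series":{"type":"array"},"grip_force":{"type":"number"}},"required":["series"]}

```bash
mkdir -p pics; python3 - <<'E'
from bench import robot
import cv2,numpy as np,pickle
s=robot.observe();print(s)
d={}
for n in("side","top","wrist"):
    im=robot.get_image(n);d[n]=im;cv2.imwrite(f"pics/{n}0.png",im["pixels"])
    print(n,im["camera_matrix"],im["D"],im.get("R"),im.get("t"),im.get("mount"))
pickle.dump((s,d),open("d0.pkl","wb"))
E
```

```text
{'clock': 0.0, 'q': array([-1.36152608e+00,  4.94190864e-01,  1.34610332e+00,  3.52869486e-05,
        1.30253021e+00, -9.55085938e-02]), 'qvel': array([-0.00037668, -0.0002804 ,  0.00060144,  0.00141114,  0.00034901,
       -0.00037677]), 'effort': array([-3.93892478e-03, -8.78843808e+01, -3.81863379e+01,  7.05095963e-02,
        5.32796513e-02, -1.65402344e-05]), 'ee_pos': array([ 187.52501409, -596.05557349,  404.14277896]), 'eef_rot': array([-6.15839948e-04,  9.88411709e-01,  1.51795630e-01, -1.80302398e-05]), 'wrist_force': array([-0.06735235, -0.88331716,  0.09490133]), 'ft_torque': array([0.01172978, 0.01024378, 0.0084493 ]), 'grip_width': 91.14080477397648}
side [[393.31082288   0.         315.2401525 ]
 [  0.         393.31082288 197.21835521]
 [  0.           0.           1.        ]] [-0.07343368  0.          0.          0.          0.        ] [[ 0.99958652 -0.02410887  0.0156698 ]
 [-0.00897429 -0.77932346 -0.62655758]
 [ 0.02731743  0.62615789 -0.77921759]] [-541.16369262  108.57309248 1649.13840377] None
top [[366.69289783   0.         316.27633631]
 [  0.         366.69289783 196.0607148 ]
 [  0.           0.           1.        ]] [0.01748224 0.         0.         0.         0.        ] [[ 0.04170911 -0.99912764  0.00207798]
 [-0.97516286 -0.04116132 -0.21763073]
 [ 0.21752641  0.00705081 -0.97602897]] [  24.61048447  576.31137634 1180.63444552] None
wrist [[338.0534208    0.         316.70370779]
 [  0.         338.0534208  202.41208361]
 [  0.           0.           1.        ]] [-0.07372764  0.          0.          0.          0.        ] None None [[ 1.08904434e-03 -9.70462014e-01 -2.41251517e-01  6.66566166e+01]
 [ 9.99999303e-01  9.46990234e-04  7.04764625e-04 -5.97801163e-03]
 [-4.55484467e-04 -2.41252116e-01  9.70462369e-01  1.97804488e+01]
 [ 0.00000000e+00  0.00000000e+00  0.00000000e+00  1.00000000e+00]]
```

View pics/side0.png

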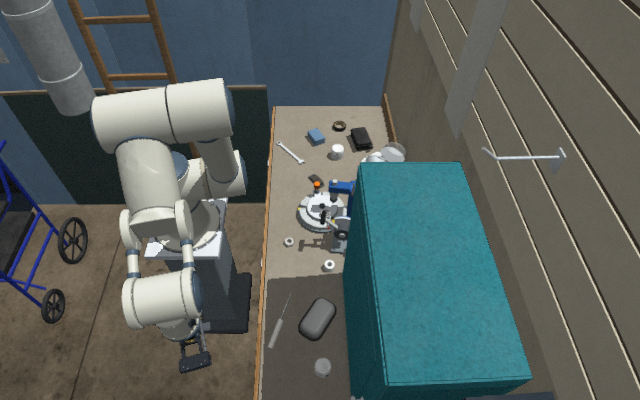

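View pics/top0.png

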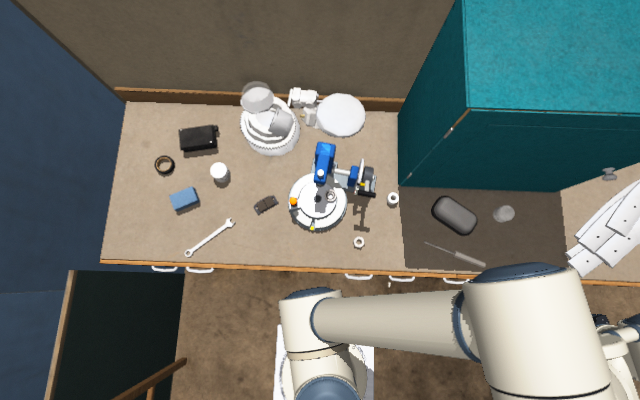

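View pics/wrist0.png

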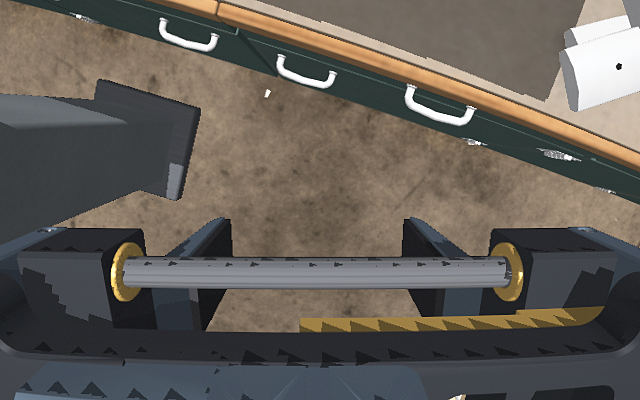

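```bash
cat > h.py <<'E'
import cv2,numpy as np
def rays(im,px):
    p=cv2.undistortPoints(np.array(px,float).reshape(-1,1,2),im["camera_matrix"],im["D"] if hasattr(im["D"],'shape') else np.array(im["D"])).reshape(-1,2)
    return np.c_[p,np.ones(len(p))]
def pose(im,s=None):
    if im.get("R") is not None: return im["R"],im["t"]
    w,x,y,z=s["eef_rot"]
    from scipy.spatial.transform import Rotation as Ro
    T=np.eye(4);T[:3,:3]=Ro.from_quat([x,y,z,w]).as_matrix();T[:3,3]=s["ee_pos"]
    C=np.linalg.inv(T@im["mount"]);return C[:3,:3],C[:3,3]
def deproj(im,px,s=None):
    R,t=pose(im,s);r=rays(im,px)
    z=np.array([im["range_z"][int(round(v)),int(round(u))] for u,v in px])
    return (r*z[:,None]-t)@R
def plane(im,px,h,s=None):
    R,t=pose(im,s);r=rays(im,px)@R;c=-R.T@t
    return c+r*((h-c[2])/r[:,2])[:,None]
def proj(im,X,s=None):
    R,t=pose(im,s)
    return cv2.projectPoints(np.array(X,float).reshape(-1,1,3),cv2.Rodrigues(R)[0],t,im["camera_matrix"],np.array(im["D"]))[0].reshape(-1,2)
def mask(im,lo,hi):
    return cv2.inRange(cv2.cvtColor(im["pixels"],cv2.COLOR_BGR2HSV),lo,hi)
def blobs(m,amin=8):
    n,l,st,c=cv2.connectedComponentsWithStats(m)
    return [(st[i].tolist(),c[i].round(1).tolist()) for i in range(1,n) if st[i][4]>=amin]
E
python3 - <<'E'
import pickle,cv2,numpy as np
from h import *
s,d=pickle.load(open("d0.pkl","rb"))
im=d["top"];
cv2.imwrite("pics/topc.png",cv2.resize(im["pixels"][120:260,240:420],None,fx=4,fy=4,interpolation=cv2.INTER_CUBIC))
cv2.imwrite("pics/sidec.png",cv2.resize(d["side"]["pixels"][160:290,260:400],None,fx=4.5,fy=4.5,interpolation=cv2.INTER_CUBIC))
for n in("top","side"):
    im=d[n]
    for nm,lo,hi in(("orange",(8,200,180),(17,255,255)),("blue",(100,150,60),(125,255,255)),("yellow",(22,150,120),(35,255,255))):
        for b in blobs(mask(im,lo,hi)):
            c=b[1]
            if (n=="top" and 240<c[0]<420 and 120<c[1]<260) or (n=="side" and 260<c[0]<400 and 160<c[1]<290): print(n,nm,b,deproj(im,[c]).round(0))
im=d["top"]
for p in [(450,110),(600,110),(470,215),(420,190),(470,110),(640,20),(300,240),(260,130),(340,110),(359,110)]: 
    p=(min(p[0],639),p[1]);print(p,deproj(im,[p]).round(0))
E
```

```text
top blue ([314, 142, 21, 42, 576], [323.5, 160.0]) [[659.  30. 200.]]
top blue ([348, 166, 11, 21, 142], [352.6, 175.7]) [[634. -67. 126.]]
top yellow ([360, 182, 5, 4, 16], [361.9, 183.9]) [[603. -96. 143.]]
top yellow ([290, 198, 5, 3, 12], [292.4, 198.9]) [[553. 126. 105.]]
top yellow ([311, 227, 3, 3, 8], [311.9, 227.9]) [[472.  59.  18.]]
side orange ([314, 182, 6, 4, 20], [316.5, 183.5]) [[548. 120. 109.]]
side blue ([329, 181, 27, 36, 304], [343.8, 191.6]) [[651.  17. 178.]]
(450, 110) [[ 676. -240.  532.]]
(600, 110) [[ 645. -495.  617.]]
(470, 215) [[ 533. -472.   54.]]
(420, 190) [[ 627. -321.    0.]]
(470, 110) [[ 638. -249.  611.]]
(639, 20) [[ 847. -597.  615.]]
(300, 240) [[430.  99.  -2.]]
(260, 130) [[779. 246. 126.]]
(340, 110) [[865. -20. 121.]]
(359, 110) [[868. -85. 121.]]
```

View pics/topc.png

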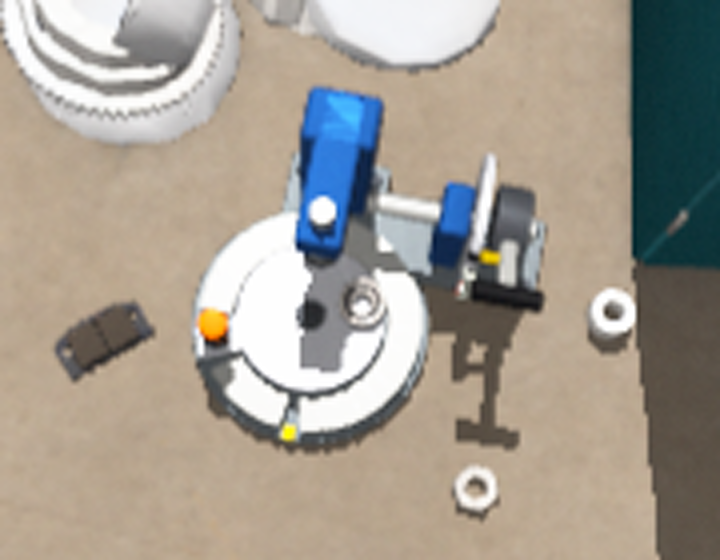

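View pics/sidec.png

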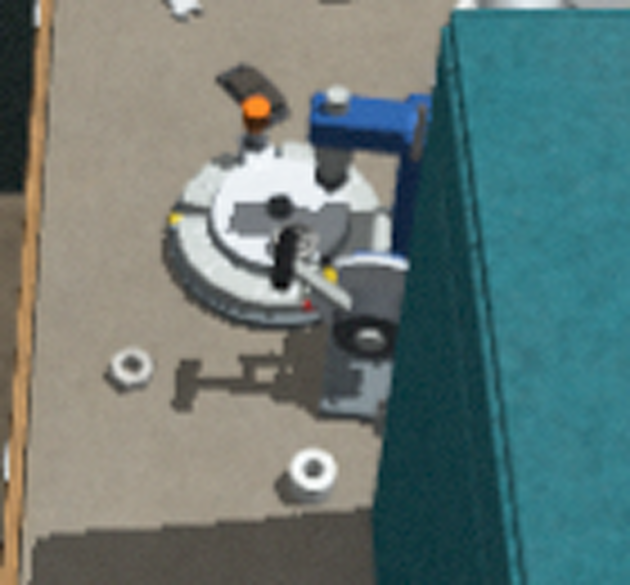

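```bash
python3 - <<'E'
import pickle,cv2,numpy as np
from h import *
s,d=pickle.load(open("d0.pkl","rb"))
im=d["top"]
vs,us=np.mgrid[120:260,240:420];px=np.c_[us.ravel(),vs.ravel()]
P=deproj(im,px);hsv=cv2.cvtColor(im["pixels"],cv2.COLOR_BGR2HSV)
H=np.array([hsv[v,u] for u,v in px])
blue=(H[:,0]>100)&(H[:,0]<125)&(H[:,1]>150)
m=blue&(P[:,2]>190)&(P[:,2]<212)
r=cv2.minAreaRect(P[m][:,:2].astype(np.float32));print("arm",m.sum(),P[m][:,2].mean(),r,cv2.boxPoints(r))
# table top
m=(abs(P[:,2]-49)<4)&(P[:,0]<660);Q=P[m];print("tt",m.sum(),Q[:,2].mean())
c=max(cv2.findContours((m.reshape(vs.shape)*255).astype(np.uint8),cv2.RETR_EXTERNAL,cv2.CHAIN_APPROX_NONE)[0],key=cv2.contourArea).reshape(-1,2)
# robust fit circle at z 49 with contour points
C=plane(im,c+[240,120],49)[:,:2]
from scipy.optimize import least_squares
f=least_squares(lambda q:np.hypot(C[:,0]-q[0],C[:,1]-q[1])-q[2],[547,50,64],loss='soft_l1');print("circle",f.x)
# histogram heights
print(np.histogram(P[(abs(P[:,0]-547)<110)&(abs(P[:,1]-50)<110)][:,2],bins=range(0,130,6)))
m=(P[:,2]>85)&(P[:,2]<115)&(abs(P[:,1]-123)<25)&(abs(P[:,0]-550)<25);print("knob",m.sum(),P[m].mean(0),P[m].min(0),P[m].max(0))
# dark handle
m=(H[:,2]<45)&(P[:,2]>120)&(P[:,1]<-60)&(P[:,1]>-170);print("handle px",P[m].round(0)[::6])
E
```

```text
arm 512 201.43457089228724 ((651.3582763671875, 32.470611572265625), (56.923892974853516, 126.8359603881836), 82.72489929199219) [[584.8466    12.268642]
 [710.66144   -3.793047]
 [717.86993   52.67258 ]
 [592.0551    68.73427 ]]
tt 836 48.81310390455311
circle [562.94943897  51.16783128  60.33812116]
(array([492,  68, 389,  95,  71, 721, 178, 384, 533,  79,  77,   8,   1,
         1,   2,   7,  13,  78,  50,   7,   3]), array([  0,   6,  12,  18,  24,  30,  36,  42,  48,  54,  60,  66,  72,
        78,  84,  90,  96, 102, 108, 114, 120, 126]))
knob 55 [544.45947741 123.49584332 103.53401233] [534.41544287 111.03382173  87.99213155] [556.14617768 137.38565908 109.57762327]
handle px [[ 600.  -79.  150.]
 [ 569.  -85.  184.]
 [ 566.  -82.  184.]
 [ 567. -101.  185.]
 [ 562.  -79.  186.]
 [ 563.  -97.  186.]
 [ 564. -116.  185.]
 [ 560.  -83.  183.]
 [ 560. -101.  186.]
 [ 561. -122.  188.]
 [ 557. -100.  187.]
 [ 558. -119.  186.]
 [ 554. -109.  188.]
 [ 555. -128.  184.]]
```

Emit:
send_rows:
  series:
    - [[0.027,-0.029,0,-6.2,0],[0.054,-0.058,0,-12.4,0],[0.082,-0.087,0,-18.6,0],[0.109,-0.117,0,-24.8,0],[0.136,-0.146,0,-31,0]]

```text
clock: 0.65
ee_pos: [273.8, -414.5, 404.6]
eef_rot: [-0.0, 0.911, 0.412, 0.0]
wrist_force: [1.4, -0.3, 0.3]
grip_width: 91.0
```

```bash
cat > go.py <<'E'
import sys,numpy as np
from scipy.spatial.transform import Rotation as Ro
from bench import robot
# usage: go.py x y z(TCP) jawangle_deg(tool y world angle) -> tool-frame shift
s=robot.observe();w,x,y,z=s["eef_rot"];R=Ro.from_quat([x,y,z,w]).as_matrix()
t=np.array(list(map(float,sys.argv[1:4])))
ya=np.degrees(np.arctan2(R[1,1],R[0,1]))
print("t",round(s["clock"],2),"pos",s["ee_pos"].round(1),"toolz",R[:,2].round(3),"yang",ya.round(1),"q",s["q"].round(2),"F",s["wrist_force"].round(1),"w",round(s["grip_width"],1))
print("shift m",((t-s["ee_pos"])@R/1000).round(4), "turn",(-(float(sys.argv[4])-ya)).round(1))
E
python3 go.py 535 130 400 52.7
```

```text
t 0.65 pos [ 273.8 -414.5  404.6] toolz [-0.  0. -1.] yang -41.3 q [-1.11  0.31  1.65  0.    1.17 -0.39] F [ 1.4 -0.3  0.3] w 91.0
shift m [ 0.5815 -0.1631  0.0047] turn -94.0
```

Emit:
send_rows:
  series:
    - [[0.039,-0.011,0,-6.4,0],[0.078,-0.022,0,-12.8,0],[0.117,-0.033,0,-19.2,0],[0.156,-0.044,0,-25.6,0],[0.195,-0.055,0,-32,0]]

```text
clock: 1.15
ee_pos: [361.9, -232.1, 404.7]
eef_rot: [0.0, 0.762, 0.648, 0.0]
wrist_force: [0.8, -0.5, -0.2]
grip_width: 91.0
```

```bash
python3 go.py 535 130 400 52.7
```

```text
t 1.15 pos [ 361.9 -232.1  404.7] toolz [ 0.  0. -1.] yang -9.3 q [-0.71  0.22  1.8   0.    1.12 -0.55] F [ 0.8 -0.5 -0.2] w 91.0
shift m [0.3853 0.1123 0.0047] turn -62.0
```

Emit:
send_rows:
  series:
    - [[0.039,0.011,0,-6.4,0],[0.078,0.022,0,-12.8,0],[0.117,0.033,0,-19.2,0],[0.156,0.044,0,-25.6,0],[0.195,0.056,0,-32,0]]

```text
clock: 1.65
ee_pos: [449.5, -48.9, 404.8]
eef_rot: [0.0, 0.554, 0.833, -0.0]
wrist_force: [0.6, -0.8, 0.7]
grip_width: 91.5
```

```bash
python3 go.py 535 130 400 52.7
```

```text
t 1.65 pos [449.5 -48.9 404.8] toolz [-0. -0. -1.] yang 22.7 q [-0.24  0.25  1.75 -0.    1.14 -0.64] F [ 0.6 -0.8  0.7] w 91.5
shift m [0.132  0.148  0.0047] turn -30.0
```

Emit:
send_rows:
  series:
    - [[0.026,0.03,0,-6,0],[0.053,0.059,0,-12,0],[0.079,0.089,0,-18,0],[0.106,0.118,0.0,-24,0],[0.132,0.148,0.0,-30,0]]

```text
clock: 2.15
ee_pos: [535.8, 129.6, 404.6]
eef_rot: [-0.0, 0.32, 0.948, -0.0]
wrist_force: [0.3, -0.8, -0.0]
grip_width: 91.1
```

```bash
python3 go.py 535 130 400 52.7; python3 - <<'E'
from bench import robot
import cv2,pickle
s=robot.observe();im=robot.get_image("wrist");t=robot.get_image("top")
pickle.dump((s,im,t),open("d1.pkl","wb"));cv2.imwrite("pics/w1.png",im["pixels"])
from h import *
for nm,lo,hi in(("orange",(8,180,100),(17,255,255)),("yellow",(22,150,120),(35,255,255))):
  for b in blobs(mask(im,lo,hi),30): print(nm,b,deproj(im,[b[1]],s).round(1))
m=mask(im,(5,180,100),(18,255,255));v,u=m.nonzero();P=deproj(im,np.c_[u,v],s);print(P[P[:,2]>100].mean(0),np.percentile(P,[2,98],axis=0))
E
```

```text
t 2.15 pos [535.8 129.6 404.6] toolz [-0. -0. -1.] yang 52.7 q [ 0.13  0.39  1.53 -0.    1.22 -0.79] F [ 0.3 -0.8 -0. ] w 91.1
shift m [ 0.0009 -0.0002  0.0046] turn 0.0
orange ([307, 200, 29, 28, 521], [319.5, 213.2]) [[545.3 124.4 105.9]]
yellow ([226, 168, 12, 13, 97], [231.5, 174.1]) [[471.2  59.6  17.7]]
[545.20054007 124.39630075 106.39632763] [[535.1655985  114.05581893 102.57196408]
 [557.80840026 136.22102355 107.44208051]]
```

View pics/w1.png

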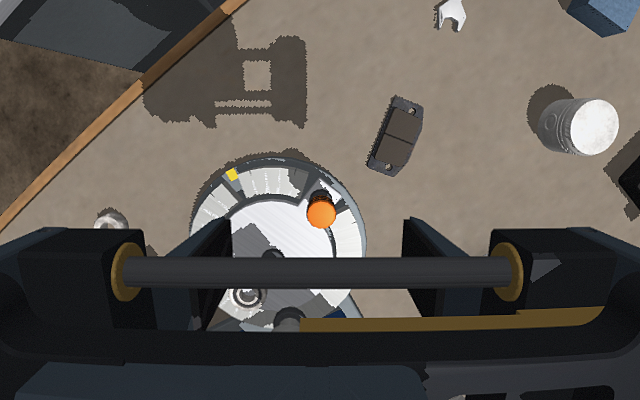

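```bash
python3 go.py 545.5 124.5 266 52.7
```

```text
t 2.25 pos [536.9 131.4 404.4] toolz [ 0.001  0.001 -1.   ] yang 52.9 q [ 0.13  0.39  1.53  0.    1.22 -0.79] F [ 0.1 -0.6  1.1] w 91.1
shift m [-0.011  -0.0005  0.1384] turn 0.2
```

Emit:
send_rows:
  series:
    - [[-0.004,0,0.04,0,0],[-0.008,0,0.08,0,0],[-0.011,0,0.11,0,0],[-0.011,0,0.13,0,0],[-0.011,0,0.138,0,0]]

```text
clock: 2.75
ee_pos: [543.5, 120.7, 264.8]
eef_rot: [-0.002, 0.322, 0.947, -0.001]
wrist_force: [0.8, 0.3, 0.9]
grip_width: 91.5
```

```bash
python3 go.py 545.5 124.5 266 52.7;  python3 - <<'E'
from bench import robot
import cv2,pickle
s=robot.observe();im=robot.get_image("wrist")
cv2.imwrite("pics/w2.png",im["pixels"])
from h import *
m=mask(im,(5,180,100),(18,255,255));v,u=m.nonzero();P=deproj(im,np.c_[u,v],s);P=P[P[:,2]>100];print(P.mean(0),np.percentile(P,[2,98],axis=0))
E
```

```text
t 2.75 pos [543.5 120.7 264.8] toolz [-0.003 -0.    -1.   ] yang 52.4 q [ 0.11  0.58  1.66 -0.    0.91 -0.8 ] F [0.8 0.3 0.9] w 91.5
shift m [ 0.0008  0.0043 -0.0012] turn -0.3
[545.90843007 125.74435936 106.0269359 ] [[534.6451455  114.18300728 101.19626503]
 [558.41130997 136.7180888  107.32350317]]
```

View pics/w2.png

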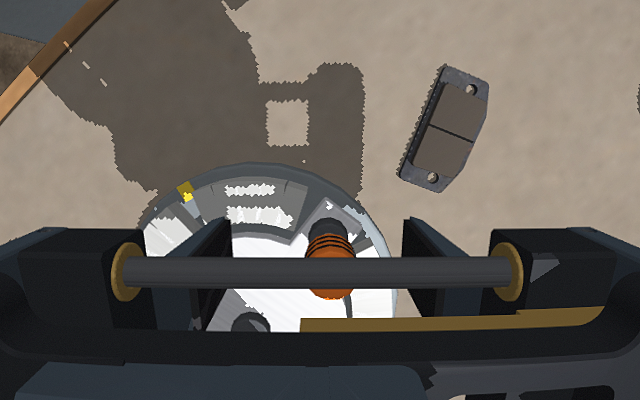

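Emit:
send_rows:
  series:
    - [[0.0005,0.004,0,0,0],[0.0005,0.004,0,0,0.3],[0.0005,0.004,0,0,0.6],[0.0005,0.004,0,0,1],[0.0005,0.004,0,0,1]]
  grip_force: 40

```text
clock: 3.3
ee_pos: [546.3, 124.7, 267.2]
eef_rot: [0.0, 0.322, 0.947, 0.0]
wrist_force: [-0.5, -0.8, 0.5]
grip_width: 62.2
```

```bash
python3 go.py 546 125 266 52.7
```

```text
t 3.3 pos [546.3 124.7 267.2] toolz [ 0.001  0.    -1.   ] yang 52.5 q [ 0.12  0.58  1.65 -0.    0.91 -0.8 ] F [-0.5 -0.8  0.5] w 62.2
shift m [0.0004 0.0001 0.0012] turn -0.2
```

Emit:
send_rows:
  series:
    - [[0,0,0.001,0,1],[0,0,0.001,0,1],[0,0,0.001,0,1],[0,0,0.001,0,1],[0,0,0.001,0,1]]

```text
clock: 3.8
ee_pos: [546.2, 124.7, 265.7]
eef_rot: [-0.0, 0.322, 0.947, 0.0]
wrist_force: [-0.6, 1.4, -0.7]
grip_width: 25.1
```

```bash
python3 go.py 546 125 266 52.7
```

```text
t 3.8 pos [546.2 124.7 265.7] toolz [-0.  0. -1.] yang 52.5 q [ 0.12  0.58  1.65  0.    0.91 -0.8 ] F [-0.6  1.4 -0.7] w 25.1
shift m [ 0.0004  0.0001 -0.0003] turn -0.2
```

Emit:
send_rows:
  series:
    - [[0,0,-0.006,0,1],[0,0,-0.012,0,1],[0,0,-0.017,0,1],[0,0,-0.021,0,1],[0,0,-0.021,0,1]]

```text
clock: 4.3
ee_pos: [546.2, 124.7, 287.2]
eef_rot: [0.0, 0.322, 0.947, 0.0]
wrist_force: [-1.0, 1.4, -6.6]
grip_width: 25.4
```

```bash
python3 go.py 546 125 287 52.7;python3 - <<'E'
from bench import robot
import cv2
im=robot.get_image("wrist")
cv2.imwrite("pics/w3.png",im["pixels"])
E
```

```text
t 4.3 pos [546.2 124.7 287.2] toolz [ 0.  0. -1.] yang 52.5 q [ 0.12  0.55  1.64  0.    0.96 -0.8 ] F [-1.   1.4 -6.6] w 25.4
shift m [0.0003 0.0001 0.0002] turn -0.2
```

View pics/w3.png

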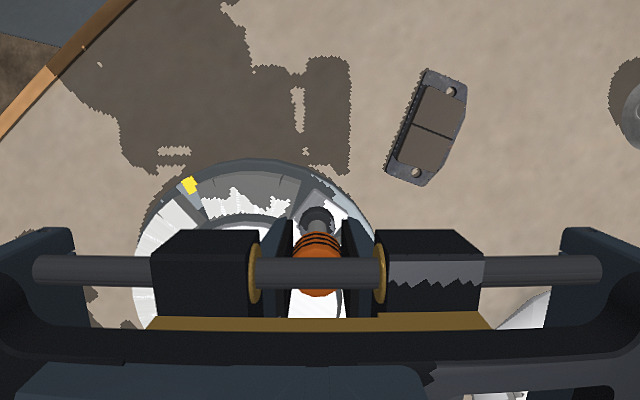

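```bash
cat > arc.py <<'E'
import numpy as np,sys
from scipy.spatial.transform import Rotation as Ro
from bench import robot
s=robot.observe();w,x,y,z=s["eef_rot"];R=Ro.from_quat([x,y,z,w]).as_matrix()
A=np.array([float(sys.argv[1]),float(sys.argv[2])]);zt=float(sys.argv[3])
p=s["ee_pos"];r=p[:2]-A;a0=np.degrees(np.arctan2(r[1],r[0]));print("t",s["clock"],"p",p.round(1),"r",np.hypot(*r).round(1),"ang",a0.round(2),"F",s["wrist_force"].round(1))
for da in map(float,sys.argv[4:]):
    a=np.radians(a0+da);q=np.array([*(A+82*np.array([np.cos(a),np.sin(a)])),zt])
    print(da,q.round(1),((q-p)@R/1000).round(4),-da)
E
python3 arc.py 566 45.2 287 7 14 21 28 35
```

```text
t 4.35 p [546.2 124.7 286.9] r 81.9 ang 104.01 F [-0.8  2.2 -7.8]
7.0 [536.6 121.7 287. ] [ 0.0058 -0.0082 -0.0001] -7.0
14.0 [527.5 117.6 287. ] [ 0.0105 -0.017  -0.0001] -14.0
21.0 [518.9 112.4 287. ] [ 0.0141 -0.0264 -0.0001] -21.0
28.0 [511.1 106.1 287. ] [ 0.0165 -0.0361 -0.0001] -28.0
35.0 [504.1  99.  287. ] [ 0.0177 -0.046  -0.0001] -35.0
```

Emit:
send_rows:
  series:
    - [[0.006,-0.008,0,-7,1],[0.0105,-0.017,0,-14,1],[0.014,-0.0265,0,-21,1],[0.0165,-0.036,0,-28,1],[0.0177,-0.046,0,-35,1]]

```text
clock: 4.85
ee_pos: [504.5, 98.2, 286.8]
eef_rot: [0.001, 0.02, 1.0, -0.001]
wrist_force: [6.8, -9.7, -8.0]
grip_width: 25.1
```

```bash
python3 arc.py 566 45.2 287 7 14 21 28 30 33.7;python3 - <<'E'
from bench import robot
import cv2
im=robot.get_image("top")
cv2.imwrite("pics/t3.png",cv2.resize(im["pixels"][120:260,240:420],None,fx=4,fy=4,interpolation=cv2.INTER_CUBIC))
E
```

```text
t 4.85 p [504.5  98.2 286.8] r 81.2 ang 139.22 F [ 6.8 -9.7 -8. ]
7.0 [497.8  90.8 287. ] [ 0.0064 -0.0077 -0.0002] -7.0
14.0 [492.8  82.1 287. ] [ 0.0111 -0.0165 -0.0002] -14.0
21.0 [488.8  73.  287. ] [ 0.0147 -0.0259 -0.0002] -21.0
28.0 [486.   63.3 287. ] [ 0.0171 -0.0356 -0.0002] -28.0
30.0 [485.4  60.5 287. ] [ 0.0176 -0.0384 -0.0002] -30.0
33.7 [484.6  55.3 287. ] [ 0.0182 -0.0436 -0.0002] -33.7
```

View pics/t3.png

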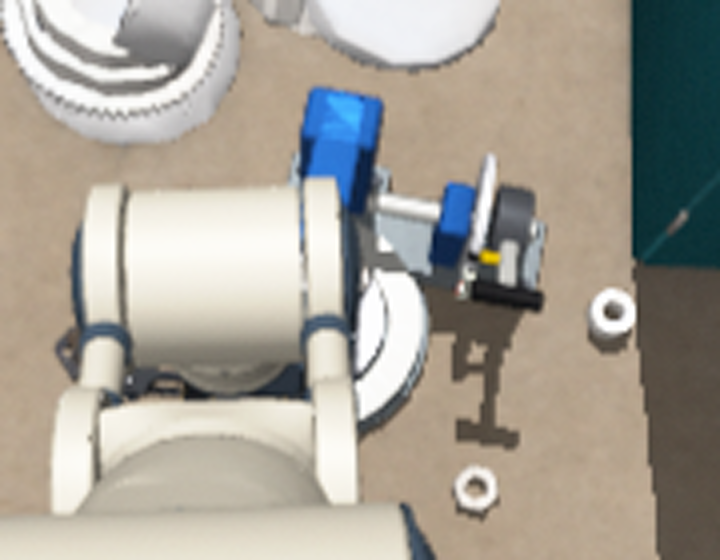

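```bash
python3 arc.py 566.5 44.7 287 7 14 21 28 30 33.7
```

```text
t 4.9 p [503.8  97.4 286.8] r 81.9 ang 139.96 F [ 7.6 -9.8 -8. ]
7.0 [497.8  89.4 287. ] [ 0.0058 -0.0081 -0.0002] -7.0
14.0 [492.8  80.7 287. ] [ 0.0105 -0.017  -0.0002] -14.0
21.0 [489.   71.4 287. ] [ 0.0141 -0.0263 -0.0002] -21.0
28.0 [486.3  61.8 287. ] [ 0.0164 -0.0361 -0.0002] -28.0
30.0 [485.8  59.  287. ] [ 0.0169 -0.0389 -0.0001] -30.0
33.7 [485.   53.7 287. ] [ 0.0175 -0.0442 -0.0001] -33.7
```

Emit:
send_rows:
  series:
    - [[0.006,-0.0095,0,-7,1],[0.0108,-0.0185,0,-14,1],[0.0144,-0.028,0,-21,1],[0.0167,-0.0375,0,-28,1],[0.0167,-0.0375,0,-28,1]]

```text
clock: 5.4
ee_pos: [487.0, 61.1, 287.2]
eef_rot: [0.002, -0.222, 0.975, -0.001]
wrist_force: [7.5, -1.9, -8.3]
grip_width: 25.2
```

```bash
python3 arc.py 566.5 44.7 287 2 3 4 5;python3 - <<'E'
from bench import robot
import cv2
s=robot.observe()
im=robot.get_image("wrist")
cv2.imwrite("pics/w4.png",im["pixels"])
im=robot.get_image("side")
cv2.imwrite("pics/s4.png",cv2.resize(im["pixels"][160:290,260:400],None,fx=4.5,fy=4.5,interpolation=cv2.INTER_CUBIC))
E
```

```text
t 5.4 p [487.   61.1 287.2] r 81.1 ang 168.36 F [ 7.5 -1.9 -8.3]
2.0 [485.7  58.4 287. ] [ 0.0024 -0.0018  0.0002] -2.0
3.0 [485.4  57.  287. ] [ 0.0032 -0.003   0.0002] -3.0
4.0 [485.2  55.6 287. ] [ 0.004  -0.0041  0.0002] -4.0
5.0 [485.1  54.2 287. ] [ 0.0048 -0.0053  0.0002] -5.0
```

View pics/w4.png

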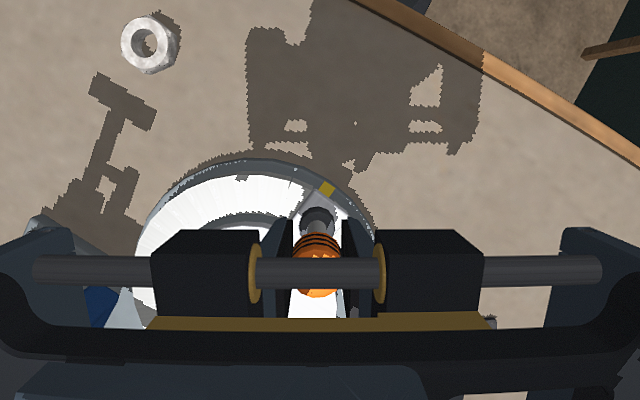

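View pics/s4.png

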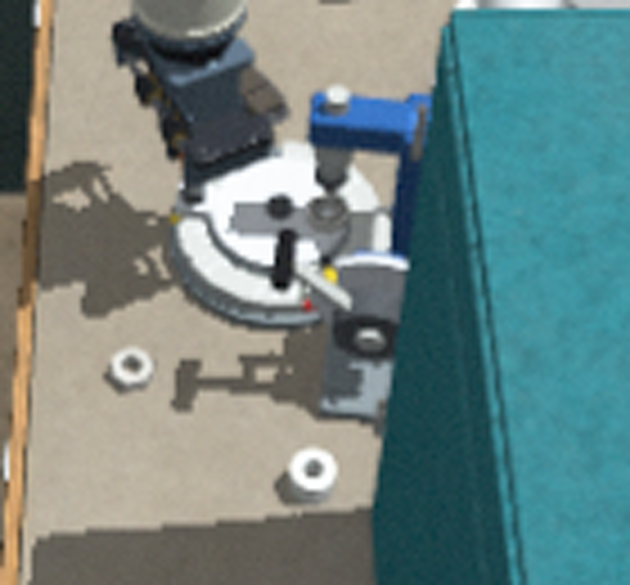

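```bash
python3 - <<'E'
from bench import robot
from h import *
s=robot.observe();im=robot.get_image("wrist")
A=np.array([567.2,44.6])
for b in blobs(mask(im,(22,150,80),(35,255,255)),20):
    P=deproj(im,[b[1]],s)[0];Q=plane(im,[b[1]],18,s)[0];print(b,P.round(1),Q.round(1),np.degrees(np.arctan2(P[1]-A[1],P[0]-A[0])))
print(s["ee_pos"],s["wrist_force"])
E
```

```text
([318, 181, 17, 16, 144], [325.6, 188.2]) [469.6  60.1  17.2] [469.5  60.1  18. ] 170.94585411036795
[487.16450599  61.63114446 287.15308486] [ 8.31370064 -3.84832248 -7.99985824]
```

Emit:
send_rows:
  series:
    - [[0.0012,-0.0026,0,-1.5,1],[0.0025,-0.0052,0,-3,1],[0.0025,-0.0052,0,-3,1]]

```text
clock: 5.85
ee_pos: [486.7, 56.2, 286.9]
eef_rot: [0.001, -0.246, 0.969, -0.0]
wrist_force: [5.5, 0.9, -6.9]
grip_width: 25.2
```

```bash
python3 go.py 486 56.3 287 119
```

```text
t 5.85 pos [486.7  56.2 286.9] toolz [ 0.002 -0.    -1.   ] yang 118.5 q [-0.01  0.47  1.81 -0.    0.86 -2.08] F [ 5.5  0.9 -6.9] w 25.2
shift m [ 0.0005  0.0004 -0.0001] turn -0.5
```

Emit:
send_rows:
  series:
    - [[-0.0006,-0.0003,0.002,0,1],[-0.0006,-0.0003,0.004,0,1],[-0.0006,-0.0003,0.006,0,1],[-0.0006,-0.0003,0.007,0,1]]

```text
clock: 6.25
ee_pos: [486.9, 56.5, 279.6]
eef_rot: [0.001, -0.246, 0.969, -0.0]
wrist_force: [5.6, 0.1, -6.4]
grip_width: 25.4
```

```bash
python3 go.py 486 56.3 280 118.5
```

```text
t 6.25 pos [486.9  56.5 279.6] toolz [ 0.001 -0.    -1.   ] yang 118.5 q [-0.01  0.48  1.81 -0.    0.84 -2.07] F [ 5.6  0.1 -6.4] w 25.4
shift m [ 0.0009  0.0003 -0.0004] turn -0.0
```

Emit:
send_rows:
  series:
    - [[-0.0004,-0.0002,0.002,0,1],[-0.0004,-0.0002,0.004,0,1],[-0.0004,-0.0002,0.006,0,1],[-0.0004,-0.0002,0.008,0,1],[-0.0004,-0.0002,0.01,0,1]]

```text
clock: 6.75
ee_pos: [487.1, 56.5, 269.6]
eef_rot: [0.0, -0.246, 0.969, -0.0]
wrist_force: [5.5, -0.2, -5.0]
grip_width: 25.2
```

```bash
python3 go.py 486 56.3 266 118.5
```

```text
t 6.75 pos [487.1  56.5 269.6] toolz [ 0.  0. -1.] yang 118.5 q [-0.01  0.5   1.82  0.    0.82 -2.07] F [ 5.5 -0.2 -5. ] w 25.2
shift m [0.0011 0.0003 0.0036] turn -0.0
```

Emit:
send_rows:
  series:
    - [[0,0,0.002,0,1],[0,0,0.0037,0,1],[0,0,0.0037,0,0.5],[0,0,0.0037,0,0.4],[0,0,0.0037,0,0.4]]

```text
clock: 7.25
ee_pos: [486.6, 56.5, 266.0]
eef_rot: [-0.0, -0.246, 0.969, 0.0]
wrist_force: [-0.1, 0.1, 0.5]
grip_width: 46.3
```

```bash
python3 go.py 486 56.3 380 118.5
```

```text
t 7.25 pos [486.6  56.5 266. ] toolz [-0.001 -0.    -1.   ] yang 118.5 q [-0.01  0.51  1.83 -0.    0.81 -2.07] F [-0.1  0.1  0.5] w 46.3
shift m [ 7.00e-04  1.00e-04 -1.14e-01] turn -0.0
```

Emit:
send_rows:
  series:
    - [[0,0,-0.03,0,0.4],[0,0,-0.07,0,0.4],[0,0,-0.11,-8,0.4],[0,0,-0.15,-8,0.6],[0,0,-0.17,-8,1]]

```text
clock: 7.75
ee_pos: [486.8, 56.5, 439.3]
eef_rot: [0.002, -0.313, 0.95, -0.001]
wrist_force: [0.0, 0.4, -1.3]
grip_width: 41.5
```

```bash
python3 go.py 540 -60 430 81.8;python3 - <<'E'
from bench import robot
from h import *
s=robot.observe();im=robot.get_image("wrist");cv2.imwrite("pics/w5.png",im["pixels"])
m=mask(im,(5,180,100),(18,255,255));v,u=m.nonzero();P=deproj(im,np.c_[u,v],s);P=P[P[:,2]>80];print(len(P),P.mean(0),np.percentile(P,[2,50,98],axis=0))
E
```

```text
t 7.75 pos [486.8  56.5 439.3] toolz [ 0.003 -0.    -1.   ] yang 126.5 q [-0.01  0.27  1.62 -0.    1.25 -2.21] F [ 0.   0.4 -1.3] w 41.5
shift m [ 0.0266 -0.1253  0.0095] turn 44.7
363 [483.5875485   56.69310799 106.69503307] [[475.01303329  44.94998846 103.34601855]
 [483.13343444  57.30132722 105.9609634 ]
 [497.35596869  67.49767094 107.432045  ]]
```

View pics/w5.png

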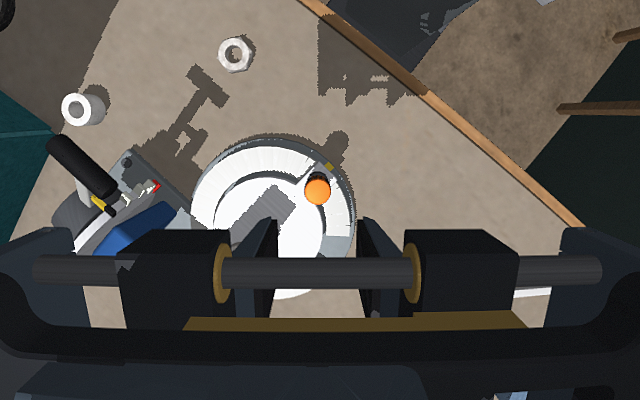

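```bash
python3 - <<'E'
from bench import robot
from h import *
s=robot.observe();im=robot.get_image("wrist")
vs,us=np.mgrid[120:225,30:140];px=np.c_[us.ravel(),vs.ravel()]
P=deproj(im,px,s);V=im["pixels"][vs.ravel(),us.ravel()].max(1)
m=(V<60)&(P[:,2]>165)&(P[:,2]<195);Q=P[m];print(len(Q),Q.mean(0),np.percentile(Q,[2,50,98],axis=0))
r=cv2.minAreaRect(Q[:,:2].astype(np.float32));print(r,cv2.boxPoints(r))
E
```

```text
1909 [ 560.00169003 -103.26546612  183.88686814] [[ 551.70378086 -130.33471986  175.4892995 ]
 [ 559.40221497 -103.38499716  184.99955715]
 [ 570.64018314  -77.66557577  187.7668433 ]]
((562.1516723632812, -104.9591064453125), (56.24929428100586, 17.263349533081055), 81.00910186767578) [[ 549.2308   -131.38925 ]
 [ 566.28204  -134.08713 ]
 [ 575.0726    -78.52896 ]
 [ 558.0213    -75.831085]]
```

```bash
python3 go.py 559.5 -105 440 81.5
```

```text
t 7.85 pos [487.2  56.5 438.9] toolz [ 0.005 -0.    -1.   ] yang 126.5 q [-0.01  0.27  1.62 -0.    1.25 -2.21] F [-0.2 -0.4 -0.3] w 33.6
shift m [ 0.0378 -0.1729 -0.0007] turn 45.0
```

Emit:
send_rows:
  series:
    - [[0.0076,-0.035,0,7.5,1],[0.015,-0.07,0,15,1],[0.023,-0.105,0,22.5,1],[0.03,-0.14,0,30,1],[0.0378,-0.173,0,37.5,1]]

```text
clock: 8.35
ee_pos: [559.5, -106.6, 434.9]
eef_rot: [-0.001, 0.012, 1.0, 0.0]
wrist_force: [0.8, 0.6, 0.9]
grip_width: 0.3
```

```bash
python3 go.py 559.5 -105 392 81.5
```

```text
t 8.35 pos [ 559.5 -106.6  434.9] toolz [-0.002  0.    -1.   ] yang 88.6 q [-0.29  0.39  1.44 -0.    1.31 -1.84] F [0.8 0.6 0.9] w 0.3
shift m [-0.      0.0015  0.0429] turn 7.1
```

Emit:
send_rows:
  series:
    - [[0,0.001,0.015,4,1],[0,0.001,0.03,7,1],[0,0.001,0.04,7,1],[0,0.001,0.04,7,1]]

```text
clock: 8.75
ee_pos: [558.8, -103.9, 394.2]
eef_rot: [-0.002, 0.069, 0.998, 0.0]
wrist_force: [-0.1, 0.6, -0.0]
grip_width: 0.5
```

```bash
python3 go.py 559.5 -105 392 81.5; python3 - <<'E'
from bench import robot
from h import *
im=robot.get_image("wrist");cv2.imwrite("pics/w6.png",im["pixels"])
im=robot.get_image("side");cv2.imwrite("pics/s6.png",cv2.resize(im["pixels"][160:290,260:400],None,fx=4.5,fy=4.5,interpolation=cv2.INTER_CUBIC))
E
```

```text
t 8.75 pos [ 558.8 -103.9  394.2] toolz [-0.003  0.001 -1.   ] yang 82.1 q [-0.29  0.43  1.5  -0.    1.22 -1.72] F [-0.1  0.6 -0. ] w 0.5
shift m [-0.0008 -0.001   0.0022] turn 0.6
```

View pics/w6.png

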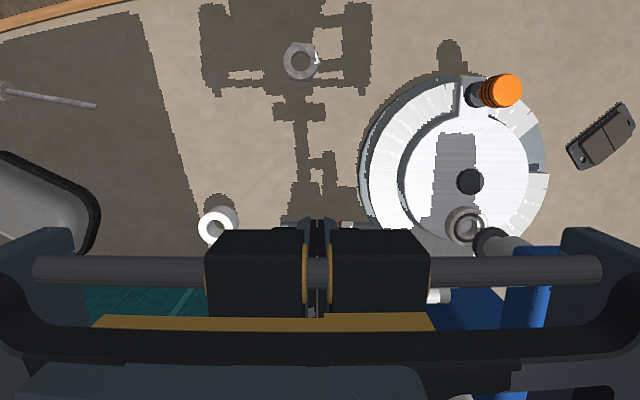

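View pics/s6.png

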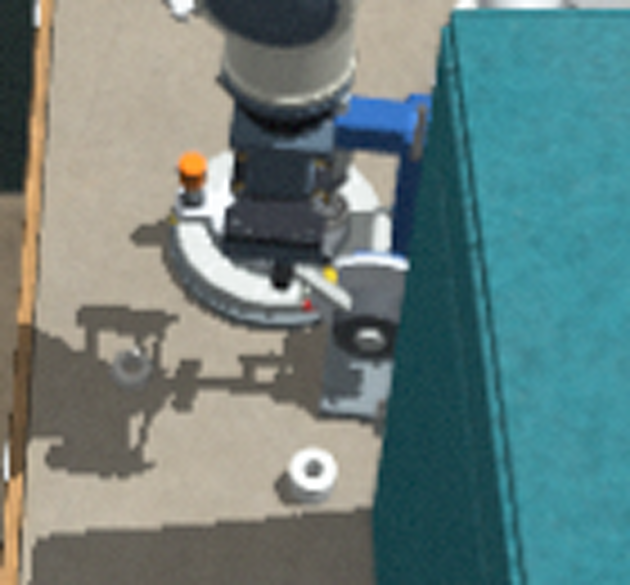

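Emit:
send_rows:
  series:
    - [[0,0,0.014,0,1],[0.005,0,0.022,0,1],[0.011,0,0.03,0,1],[0.016,0,0.037,0,1],[0.0195,0,0.043,0,1]]

```text
clock: 9.35
ee_pos: [539.0, -101.0, 353.3]
eef_rot: [-0.0, 0.07, 0.998, 0.0]
wrist_force: [-7.3, 2.5, 8.2]
grip_width: 0.1
```

```bash
python3 go.py 536 -102 318 81.5; python3 - <<'E'
from bench import robot
from h import *
im=robot.get_image("side");cv2.imwrite("pics/s7.png",cv2.resize(im["pixels"][160:290,260:400],None,fx=4.5,fy=4.5,interpolation=cv2.INTER_CUBIC))
E
```

```text
t 9.35 pos [ 539.  -101.   353.3] toolz [-0.001  0.    -1.   ] yang 82.0 q [-0.29  0.44  1.6  -0.    1.1  -1.73] F [-7.3  2.5  8.2] w 0.1
shift m [ 0.0028 -0.0014  0.0353] turn 0.5
```

View pics/s7.png

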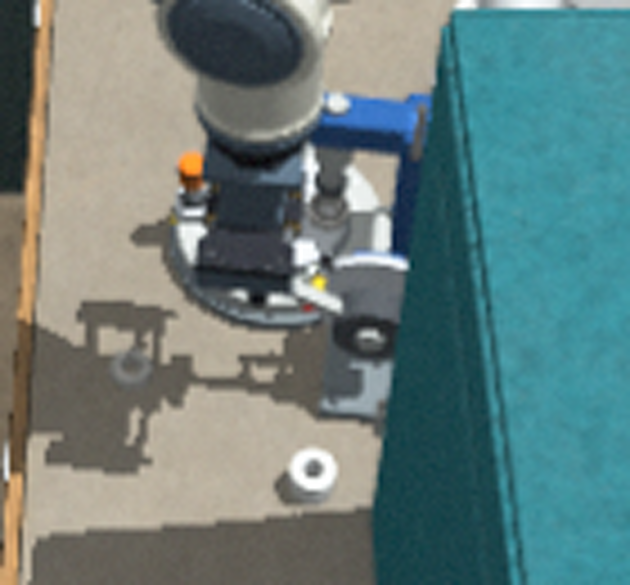

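Emit:
send_rows:
  series:
    - [[0.005,0,0.007,0,1],[0.008,0,0.015,0,1],[0.01,0,0.021,0,1],[0.012,0,0.027,0,1],[0.013,0,0.032,0,1]]

```text
clock: 9.9
ee_pos: [526.5, -99.3, 321.3]
eef_rot: [-0.0, 0.07, 0.998, 0.0]
wrist_force: [-6.2, 1.8, 7.5]
grip_width: 0.5
```

```bash
python3 go.py 529 -102 290 81.5; python3 - <<'E'
from bench import robot
from h import *
s=robot.observe();im=robot.get_image("wrist");cv2.imwrite("pics/w8.png",im["pixels"])
im=robot.get_image("side");cv2.imwrite("pics/s8.png",cv2.resize(im["pixels"][190:260,300:370],None,fx=8,fy=8,interpolation=cv2.INTER_CUBIC))
E
```

```text
t 9.9 pos [526.5 -99.3 321.3] toolz [-0.001  0.    -1.   ] yang 82.0 q [-0.3   0.47  1.66 -0.    1.01 -1.73] F [-6.2  1.8  7.5] w 0.5
shift m [-0.0028 -0.0024  0.0313] turn 0.5
```

View pics/s8.png

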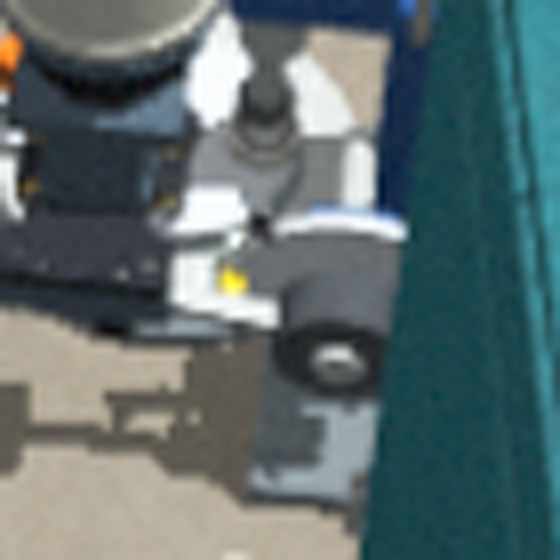

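View pics/w8.png

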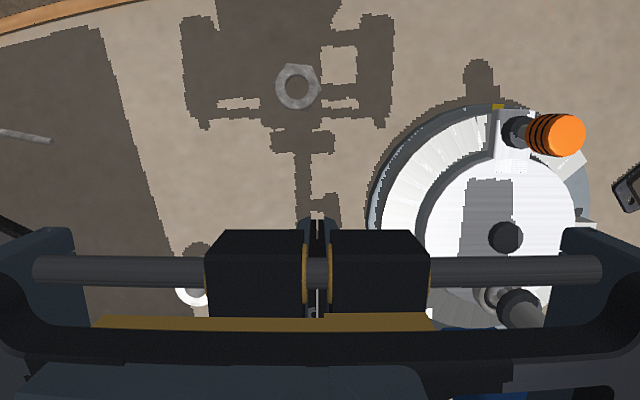

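Emit:
send_rows:
  series:
    - [[0.001,0,0.006,0,1],[0.001,0,0.012,0,1],[0.001,0,0.018,0,1],[0.001,0,0.024,0,1],[0.001,0,0.029,0,1]]

```text
clock: 10.5
ee_pos: [525.9, -99.3, 292.3]
eef_rot: [-0.0, 0.07, 0.998, -0.0]
wrist_force: [-4.6, 0.9, 5.7]
grip_width: 0.5
```

```bash
python3 go.py 529 -102 287.4 81.5; python3 - <<'E'
from bench import robot
from h import *
im=robot.get_image("side");cv2.imwrite("pics/s9.png",cv2.resize(im["pixels"][190:260,300:370],None,fx=8,fy=8,interpolation=cv2.INTER_CUBIC))
im=robot.get_image("top");cv2.imwrite("pics/t9.png",cv2.resize(im["pixels"][120:260,240:420],None,fx=4,fy=4,interpolation=cv2.INTER_CUBIC))
E
```

```text
t 10.5 pos [525.9 -99.3 292.3] toolz [-0. -0. -1.] yang 82.0 q [-0.3   0.51  1.69 -0.    0.94 -1.73] F [-4.6  0.9  5.7] w 0.5
shift m [-0.0035 -0.0023  0.0049] turn 0.5
```

View pics/s9.png

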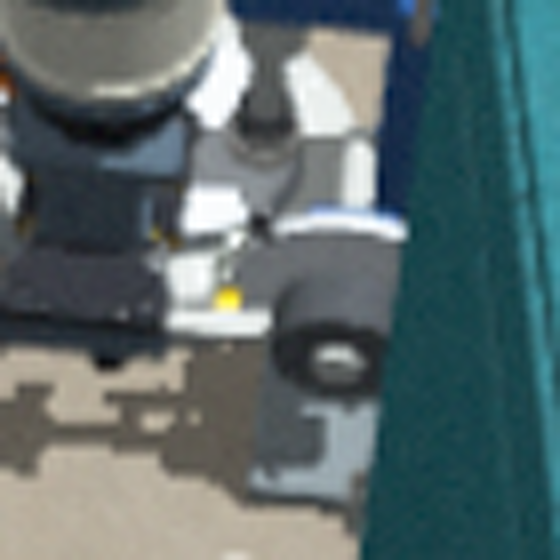

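View pics/t9.png

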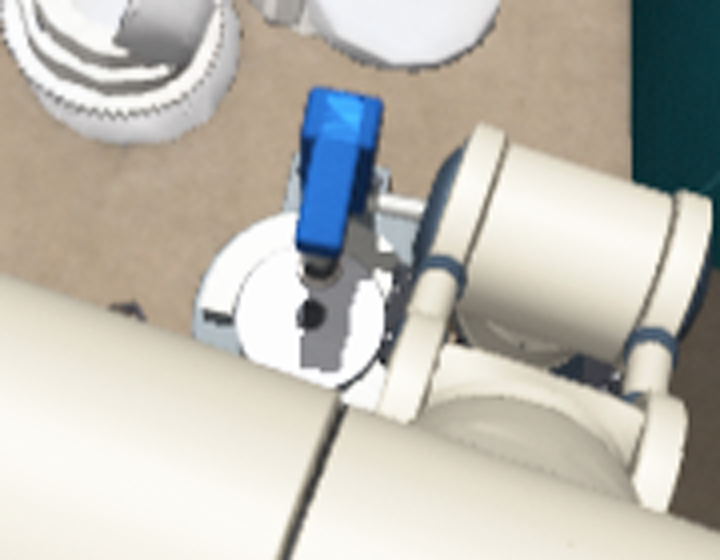

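Emit:
send_rows:
  series:
    - [[0,0,0.0015,0,1],[0,0,0.003,0,1],[0,0,0.003,0,1]]

```text
clock: 10.9
ee_pos: [526.0, -99.3, 289.6]
eef_rot: [-0.0, 0.07, 0.998, 0.0]
wrist_force: [-4.4, -0.1, 6.6]
grip_width: 0.5
```

Emit:
send_rows:
  series:
    - [[0,0,0.001,0,1],[0,0,0.0015,0,1],[0,0,0.0015,0,1]]

```text
clock: 11.2
ee_pos: [526.1, -99.3, 288.2]
eef_rot: [0.0, 0.07, 0.998, -0.0]
wrist_force: [-3.9, 0.0, 5.7]
grip_width: 0.3
```

Emit:
send_rows:
  series:
    - [[0,0,0.001,0,1],[0,0,0.001,0,1]]

```text
clock: 11.4
ee_pos: [526.1, -99.3, 287.2]
eef_rot: [0.0, 0.07, 0.998, -0.0]
wrist_force: [-5.2, 0.2, 6.7]
grip_width: 0.3
```

```bash
python3 - <<'E'
import pickle
from bench import robot
from h import *
s0,d=pickle.load(open("d0.pkl","rb"))
now=robot.get_image("side")
print(robot.observe()["wrist_force"],robot.observe()["ee_pos"])
cs,sn=np.cos(np.radians(-8.4)),np.sin(np.radians(-8.4));A=np.array([567,44.6])
R=np.array([[cs,-sn],[sn,cs]])
def cen(im):
    hs=cv2.cvtColor(im["pixels"],cv2.COLOR_BGR2HSV)[205:250,315:345].astype(float)
    w=((hs[...,0]>20)&(hs[...,0]<36)&(hs[...,1]>110))*hs[...,1]*hs[...,2]
    v,u=np.mgrid[205:250,315:345];return np.array([(w*u).sum()/w.sum(),(w*v).sum()/w.sum()]),(w>0).sum()
# pointer plane y_press: intersect ray with plane y_p = yp
def hit(im,px,yp):
    Rr,t=pose(im);r=(rays(im,[px])@Rr)[0];c=-Rr.T@t
    n=np.array([R[0,1],R[1,1],0]);k=(yp-n@(c-[*A,0]))/(n@r);X=c+k*r
    xy=R.T@(X[:2]-A);return np.array([xy[0],xy[1],X[2]])
for nm,im in(("0",d["side"]),("now",now)):
    c,n=cen(im)
    for yp in(-136,-142,-148):
        X=hit(im,c,yp);print(nm,c.round(2),n,X.round(1),"rad",np.hypot(X[0]-95,X[2]-100).round(1),"ang",np.arctan2(X[2]-100,95-X[0]).round(3))
for im in (d["side"],now):
  c=cen(im)[0];X=deproj(im,[c])[0];print("depth",X, R.T@(X[:2]-A))
cv2.imwrite("pics/s10.png",cv2.resize(now["pixels"][200:250,305:365],None,fx=12,fy=12,interpolation=cv2.INTER_CUBIC))
E
```

```text
[-4.42142355  1.51656816  7.00036163] [526.06946571 -99.30053684 287.2209333 ]
0 [333.   220.42] 9 [  57.5 -136.   146.7] rad 59.8 ang 0.894
0 [333.   220.42] 9 [  57.7 -142.   155. ] rad 66.5 ang 0.975
0 [333.   220.42] 9 [  57.8 -148.   163.4] rad 73.5 ang 1.04
now [328.07 227.31] 7 [  40.8 -136.    97.3] rad 54.3 ang -0.049
now [328.07 227.31] 7 [  41.  -142.   106.1] rad 54.3 ang 0.112
now [328.07 227.31] 7 [  41.3 -148.   114.8] rad 55.7 ang 0.269
depth [604.55391963 -94.25319978 140.89843965] [  57.43514963 -131.87763857]
depth [587.53443297 -95.35801027  96.54919001] [  40.75963642 -135.45685518]
```

View pics/s10.png

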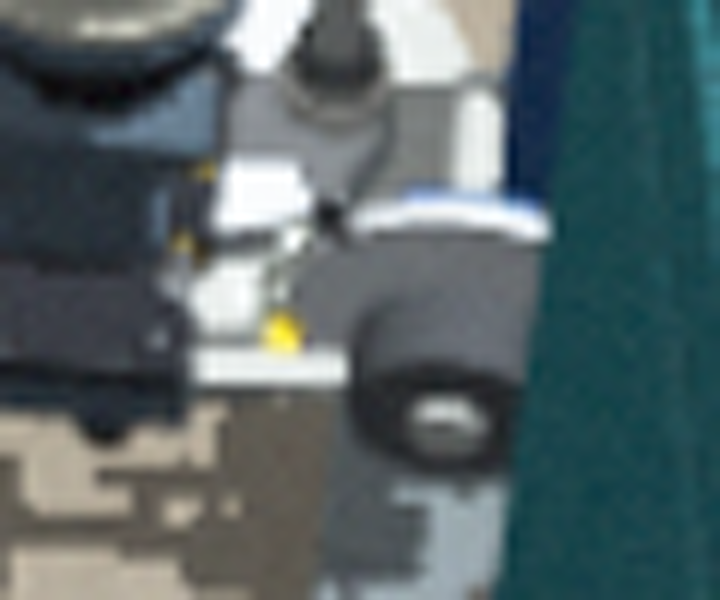

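```bash
python3 - <<'E'
from bench import robot
from h import *
im=robot.get_image("side")
vs,us=np.mgrid[228:240,308:322];px=np.c_[us.ravel(),vs.ravel()]
P=deproj(im,px);V=im["pixels"][vs.ravel(),us.ravel()].max(1)
for p,q,v in zip(px,P,V):
    if 60<q[2]<125 and -145<q[1]<-110: print(p,q.round(0),v)
im=robot.get_image("wrist");s=robot.observe()
E
```

```text
[321 231] [ 559. -112.   96.] 166
[312 236] [ 524. -130.   90.] 74
[313 236] [ 528. -129.   87.] 37
[314 236] [ 532. -129.   88.] 47
[315 236] [ 536. -130.   89.] 97
[313 237] [ 528. -130.   82.] 119
[314 237] [ 532. -132.   85.] 121
```

Emit:
send_rows:
  series:
    - [[0,0,0.001,0,1],[0,0,0.001,0,1]]

```text
clock: 11.75
ee_pos: [526.1, -99.3, 286.2]
eef_rot: [0.0, 0.07, 0.998, -0.0]
wrist_force: [-4.3, 0.4, 8.1]
grip_width: 0.2
```

Emit:
send_rows:
  series:
    - [[0,0,0,0,1],[0,0,0,0,1],[0,0,0,0,1],[0,0,0,0,1],[0,0,0,0,1]]

```text
clock: 12.25
ee_pos: [526.1, -99.3, 286.3]
eef_rot: [0.0, 0.07, 0.998, -0.0]
wrist_force: [-5.0, 1.5, 7.4]
grip_width: 0.2
```

```bash
python3 - <<'E'
from bench import robot
from h import *
im=robot.get_image("side");cv2.imwrite("pics/s11.png",cv2.resize(im["pixels"][160:290,260:400],None,fx=4.5,fy=4.5,interpolation=cv2.INTER_CUBIC))
vs,us=np.mgrid[228:240,308:322];px=np.c_[us.ravel(),vs.ravel()]
P=deproj(im,px)
for p,q in zip(px,P):
    if 60<q[2]<125 and -145<q[1]<-110: print(p,q.round(0))
for b in blobs(mask(im,(6,180,120),(18,255,255)),6):
    if 280<b[1][0]<330 and 180<b[1][1]<230: print("knob",b,deproj(im,[b[1]]).round(0))
s=robot.observe();F=[]
for i in range(8): robot.get_image("top");F.append(robot.observe()["wrist_force"])
print(np.mean(F,0),robot.observe()["ee_pos"],robot.observe()["clock"])
E
```

```text
[321 231] [ 560. -111.   94.]
[321 232] [ 560. -113.   91.]
[312 236] [ 524. -129.   88.]
[313 236] [ 528. -129.   88.]
[314 236] [ 532. -128.   87.]
[315 236] [ 536. -129.   87.]
[313 237] [ 528. -129.   81.]
[314 237] [ 532. -131.   83.]
[315 237] [ 536. -132.   84.]
[-4.41175506  0.82860765  7.56098727] [526.05838509 -99.28316483 286.29128232] 12.7
```

View pics/s11.png

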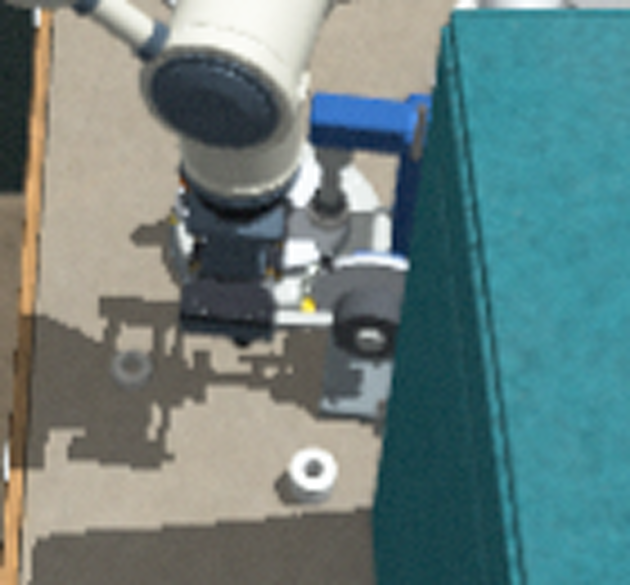

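```bash
python3 - <<'E'
from bench import robot
from h import *
s=robot.observe();im=robot.get_image("wrist");cv2.imwrite("pics/w12.png",im["pixels"])
m=mask(im,(5,180,100),(18,255,255));m[260:]=0;v,u=m.nonzero();P=deproj(im,np.c_[u,v],s);P=P[P[:,2]>60];print(len(P),np.percentile(P,[2,50,98],axis=0))
E
```

```text
1998 [[474.76213163  43.97987468  86.09673381]
 [486.71510694  53.1813297  105.71230671]
 [497.65382471  66.41337689 107.29889731]]
```

View pics/w12.png

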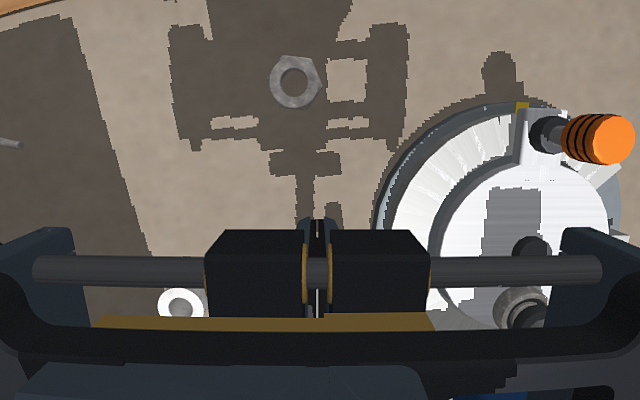

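The wrist view shows the knob at about (598, 138). Its top is 106 mm high, so it is home, and it sits over the yellow mark at (522, 105). The ram is down at the bearing, near (525, 305), and the nut and spacer haven't moved. I'm handing the job in.

```bash
python3 -c "
from bench import robot
print(robot.finish_job())"
```

```text
the job is handed in; nothing more can be done
None
```

I lifted the plunger about 21 mm, swung the table about 68° and let the plunger drop into the work hole. I then pressed the dial handle down with the closed fingertips and handed the job in at about 13 s of the 53 s, still holding the handle down. There was no verdict from the hand-in.

**Plunger:** The knob top measured about 106 mm, which matches fully home. It stood over the yellow mark, with the bearing under the ram.

**Dial:** The fingertip height puts the handle at about 86 mm, or 0.91 rad. The side camera's depth gave about 87 mm. The force along the handle's arc was about 8 N, as expected at the third click. The red end stop at 1.2 rad was not approached.

**Less certain:**
- I could not read the yellow pointer directly against the white marks at that resolution. A rough estimate from the side view gave 0.9 ± 0.05 rad.
- A steady sideways drag of 4 to 7 N acted on the fingertips while pressing. I took it to be friction on the handle.
- The overarm and the yellow mark gave directions about 1° apart for the work hole. The plunger went in on the first try.

I saw no bystander move. The nut and spacer were clear in the last pictures, but I didn't check each of the others.

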